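# Shut and bolt the retaining bar of the reagent tray

## Task

Make the reagent tray ready to be carried: swing the wooden retaining bar round its peg by pushing near its free end until it meets the stop block, and press it firmly home there with about 10 newtons for a second, never pushing it with more than 15 newtons. Then slide the bolt fully across in front of the bar, with no more than 20 newtons, and let go. Leave the bar on its peg and do not disturb the bottles, jars, beaker and onion.

Things in the scene. Friction and masses are not known exactly. Their poses are not given: they have to be found in the camera images.
- tray: Fixed plywood tray, 360 (x) by 460 (y) mm, floor 12 mm thick, wooden rims 14 mm thick, 40 mm high from the bench, at the back (+x) and both sides; the front (-x) is open. Origin: centre of the underside, on the bench. Its x axis points from the open front to the back rim, y to the left seen from the front. Yaw within 0.2 rad of 0.
- peg (a point): Upright steel peg of the tray, 12 mm diameter, 36 mm high: the point on its axis at the tray's floor. The bar pivots about it; 30 mm behind and 130 mm left of the tray's origin.
- bar: Loose hardwood bar, 278 long, 28 wide, 24 mm high, 0.18 kg, flat on the tray floor, its 15 mm hole over the peg. Origin: hole's centre, underside. Free end 260 mm from the hole along its own -y. Its +x face meets the stop; its -x (near) face is pushed. Starts with the free end swung 0.5 to 0.8 rad to the tray's front (yaw below the tray's); shut, its yaw equals the tray's. Light friction.
- bar_tip (a point): Point on the bar's far (+x) face, 245 mm from the hole towards the free end, half-way up (12 mm over the tray floor).
- stop: Wooden stop block fixed in the tray, 30 by 30 mm, 34 mm high above the floor; rigid. Origin: on the middle of the foot of its front (-x) face, the face that the bar's far face meets when shut, near the bar's free end (245 mm from the peg). Axes as the tray's.
- bolt (a joint): Steel bolt sliding along the tray's +y between two guides at the right of the bar's free end. 0 = drawn back (starts 0 to 0.004), 0.040 m = fully across, at its end stop; friction 2.5 N, no spring. Across, its tongue (14 mm wide, 18 high) overlaps the bar's near face by 30 mm, 2 mm clear of it; if the bar is not home the tongue hits it.
- bolt_knob (a point): The bolt's upright steel knob, 14 mm diameter: point on its axis 54 mm above the bench. The knob's top is 73 mm and the top of guides and tongue 34 mm above the bench. Drawn back, 24 mm lie between the knob and the inner face of the right side rim (40 mm high).
- amber_bottle: Amber glass bottle, 64 mm diameter, 155 mm high, standing in the tray behind the bar near the peg; origin at the centre of its base. Leave alone.
- clear_bottle: Clear bottle, 42 mm diameter, 95 mm high, in the tray behind the bar; origin at the centre of its base. Leave alone.
- jar_a: Clear jar, 44 mm diameter, 55 mm high, in the tray behind the bar; origin at the centre of its base. Leave alone.
- jar_b: Amber jar, 44 mm diameter, 55 mm high, in the tray behind the bar near the stop; origin at the centre of its base. Leave alone.
- beaker: Glass beaker, 56 mm diameter, 70 mm high, in the tray in front of the bar's peg end; origin at the centre of its base. Leave alone.
- onion: Onion, 72 mm diameter, 72 mm high, on the bench to the right of the tray; origin at the centre of its base. Leave alone.

How it is judged:
By the outcome, as a careful person would: the job done as asked, in the order asked, and still so for the second after the job is handed in, with the robot touching nothing.
It also fails if it takes over 72 s, if anything falls off the work surface, if the arm or the gripper's body presses on something with over 40 N, if the wrist force passes 120 N, or if a joint passes its speed limit or range.

## Robot

A 6-joint arm with a two-finger parallel gripper is mounted at the origin on the work surface. World frame = base frame: x ahead of the robot, y to its left, z up, the work surface at z = 0. Lengths are in m, angles in degrees, forces in N, time in s.
With the tool pointing down it reaches from about 0.35 to 0.85 m from the base axis. Payload 8.1 kg.
Tool frame: the origin (TCP) lies midway between the tips of the shut fingers; the grasp point (between the pads) lies 19 mm behind it (ctrl.grip_point_offset is the distance from the TCP to the grasp point, in m); z points along the fingers, y is the line along which they close (so a half turn about z gives the same grasp; the last joint's range is limited). The gripper opens to 85 mm and grips with 20 to 120 N. Pads are 22 mm wide; open, the fingers measure 114 mm over their backs; the gripper's body (76 mm by 85 mm) begins 54 mm behind the grasp point. The pads swing forward as they close: fully open they stand 13 mm farther back than shut.
Start: joints at [-4.893, 7.471, 85.268, -0, 87.261, -4.893], TCP at [0.6, 0, 0.231] pointing down, gripper open.
Joint ranges: [-169.43, 169.43], [-51.17, 129.36], [1.28, 143.12], [-76.62, 256.62], [0, 156.53], [-152.29, 152.29]. Speed limits (degrees/s): [136.94, 136.94, 159.86, 180, 180, 180].

## Interface

Orientations are given as a 3x3 rotation matrix whose columns are the frame's x, y, z axes.
In Python, from rig import ctrl gives the robot as it stands. Calls block until the motion is done:
- ctrl.goto(position, orientation): joint-space move of the TCP to a pose.
- ctrl.move_straight(position, ori=None, speed=0.15, threshold=None): straight line of the TCP; ori=None keeps the orientation; speed is the mean speed in m/s. With threshold (N) it stops when the force on the tool has changed by that much, and returns True; else False.
- ctrl.set_joints(angles): joint-space move.
- ctrl.open_gripper() and ctrl.gripper_close(): open the fingers fully, or close them until they stop; the grip force is fixed at half the most.
- ctrl.wait(seconds).
- ctrl.solve_ik(position, orientation): joint angles nearest the present ones, or None.
- ctrl.snapshot(name): name is "scene" or "side" or "wrist"; returns the picture (384x512x3 uint8, blue, green, red); there is no depth.
- ctrl.camera_params(name): a dict with "fx", "fy", "cx", "cy" (pixels), "T" (4x4, takes a point from camera to world coordinates). Camera axes: x right, y up, looking along -z (the intrinsics and any distortion apply to the point x, -y, -z); pixel columns grow to the right and rows downward; lengths in m; the calibration is good to about 2 mm. A picture is of the moment at which its call begins: read the wrist's pose just before it. camera_params takes no time and is no camera call; for the wrist camera it gives the pose at the moment of the call.
A pose or a line that the arm cannot do raises ctrl.Unreachable and nothing moves.
- ctrl.sign_off(): hands the job in; it is judged then, once.
Trained networks look in the newest picture that a camera, given by its name, has taken for a name from the list of things; names that differ only in an ending like _2 or _b are one class to them, and where a whole thing is asked for, a point or a joint stands for the part that bears it (a point fixed in the world has none). Each returns a list of dicts, best first, with "confidence" (0 to 1); they miss things now and then, are a little off and sometimes report something else, mostly with a low value. They report only what shows in the picture. A call takes as long as a camera call.
- ctrl.trace(camera, name): "region" (384x512 bool, what is visible of it).
- ctrl.landmark_of(camera, name): "at" ([x, y, z] in m, in world coordinates, good to about 4 mm: a listed point, or the origin of a listed thing).
Readings, each from a call of its own:
- ctrl.read_t(): time.
- ctrl.read_joint_pos(): joint angles.
- ctrl.read_qvel(): joint speeds.
- ctrl.read_joint_torque(): joint torques, N m.
- ctrl.read_eef_pos(): TCP position.
- ctrl.read_tcp_rot(): TCP orientation.
- ctrl.read_ft_force(): force on the tool from outside, world axes, zero at the start.
- ctrl.read_moment(): the same for the moment, N m.
- ctrl.read_finger_gap(): opening from 0.0 (shut) to 1.0 (fully open).
- ctrl.read_grasp_force(): force on a finger pad.
Only numpy, scipy, OpenCV 4.12 (cv2) and the standard library are available. Lean on these libraries where they do the work, as an engineer would, in place of code of your own. Each camera call takes 0.05 s, during which the arm holds its last target. There are 200 camera calls.

## Working session

There is one attempt and no reset: what is moved stays moved. The work goes in short steps, each a Python script; the robot and the scene stay as the last script left them, time stands still between calls to the robot, and variables do not carry over. Pictures are saved under pics/ and viewed, at most 10 in all, crops included, and the job is handed in when it is done.

```bash
mkdir -p pics; ls; python3 - <<'E'
from rig import ctrl
import cv2
for c in ("scene","side","wrist"):
    im=ctrl.snapshot(c); cv2.imwrite(f"pics/{c}0.png",im)
    for n in ("tray","peg","bar","bar_tip","stop","bolt_knob","beaker","jar_b","onion","clear_bottle"):
        try:
            r=ctrl.landmark_of(c,n)
            print(c,n,[(round(d["confidence"],2),[round(float(v),4) for v in d["at"]]) for d in r[:2]])
        except Exception as e: print(c,n,e)
a=cv2.imread("pics/scene0.png");b=cv2.imread("pics/side0.png")
cv2.imwrite("pics/both0.png",cv2.resize(cv2.vconcat([a,b]),(400*1,600)))
print(ctrl.read_t(),ctrl.read_tcp_rot())
E
```

```text
pics
scene tray [(0.9, [0.608, 0.0712, -0.0018]), (0.61, [0.6438, 0.1961, 0.0065])]
scene peg [(0.56, [0.6406, 0.1991, 0.0067]), (0.38, [0.6401, 0.1971, 0.0067])]
scene bar [(0.93, [0.6401, 0.1942, 0.0069]), (0.62, [0.7353, 0.1233, 0.0117])]
scene bar_tip [(0.93, [0.5027, -0.0087, 0.0257])]
scene stop [(0.7, [0.646, -0.0522, 0.0126])]
scene bolt_knob [(0.6, [0.6043, -0.1139, 0.0543])]
scene beaker [(0.6, [0.534, 0.2403, 0.0121])]
scene jar_b [(0.82, [0.7229, 0.0439, 0.0146]), (0.65, [0.7315, -0.0251, 0.0149])]
scene onion [(0.82, [0.5651, -0.4041, 0.0063])]
scene clear_bottle [(0.65, [0.7389, 0.119, 0.0127])]
side tray [(0.61, [0.6084, 0.0657, 0.0])]
side peg [(0.67, [0.6415, 0.1953, 0.0113]), (0.53, [0.5689, -0.4038, 0.0012])]
side bar [(0.91, [0.6422, 0.1948, 0.0121])]
side bar_tip [(0.6, [0.4987, -0.0092, 0.0241])]
side stop [(0.71, [0.6478, -0.0472, 0.0114])]
side bolt_knob [(0.45, [0.606, -0.116, 0.0521]), (0.21, [0.4985, -0.0065, 0.0252])]
side beaker []
side jar_b [(0.76, [0.715, 0.0451, 0.0153]), (0.62, [0.7348, -0.0271, 0.0159])]
side onion [(0.63, [0.5698, -0.4046, 0.002])]
side clear_bottle [(0.73, [0.7378, 0.1186, 0.0097]), (0.23, [0.6432, 0.1977, 0.018])]
wrist tray [(0.69, [0.6073, 0.0678, 0.0065])]
wrist peg []
wrist bar []
wrist bar_tip [(0.65, [0.5082, -0.0054, 0.0228])]
wrist stop [(0.89, [0.6409, -0.0479, 0.0144]), (0.23, [0.7195, 0.0417, 0.0157])]
wrist bolt_knob [(0.74, [0.6055, -0.1167, 0.0555])]
wrist beaker []
wrist jar_b [(0.78, [0.7353, -0.0231, 0.0109]), (0.63, [0.7258, 0.0452, 0.0127])]
wrist onion []
wrist clear_bottle [(0.6, [0.7362, 0.1216, 0.0112])]
1.65 [[ 1.19448515e-05  1.00000000e+00  1.89890457e-05]
 [ 1.00000000e+00 -1.19448945e-05  2.26169612e-06]
 [ 2.26192294e-06  1.89890187e-05 -1.00000000e+00]]
```

View pics/scene0.png

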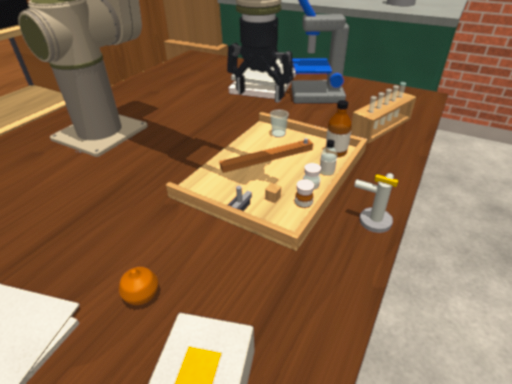

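The scene picture shows the bar with its peg end near (313,148) and its free end near (225,162). The stop is at (272,190) and the knob at (240,198). The landmarks agree with each other and with the stated sizes, so I'll fit the tray pose and start the swing.

```bash
cat > h.py <<'E'
from rig import ctrl
import numpy as np
from scipy.optimize import least_squares
obs={ (0,0):(.608,.068), (.03,.13):(.641,.196), (.044,-.115):(.645,-.0493), (.007,-.184):(.6053,-.1155)}
def R(t): return np.array([[np.cos(t),-np.sin(t)],[np.sin(t),np.cos(t)]])
def f(p): return np.ravel([p[:2]+R(p[2])@k-np.array(v) for k,v in obs.items()])
s=least_squares(f,[.608,.068,0]); c,th=s.x[:2],s.x[2]
W=lambda q:c+R(th)@np.array(q)
peg=W((.03,.13))
d=np.array([.5032,-.0077])-peg
bar0=np.arctan2(d[1],d[0])-np.arctan2(-.245,.014)
HALF=.0145; RAD=.225; Z=.021
def ori(t): # tool x along bar's +y, y along bar's +x
    m=np.eye(3); m[:2,0]=R(t)@[0,1]; m[:2,1]=R(t)@[1,0]; m[2,2]=-1; m[2,:2]=0; return m
def bp(t,gap,z=Z): return np.r_[peg+R(t)@np.array([-.014-HALF-gap,-RAD]),z]
F=lambda n=5:np.mean([ctrl.read_ft_force() for _ in range(n)],0)
E
python3 - <<'E'
from h import *
r3=lambda a:np.round(a,4)
print("tray",s.x,"res",r3(s.fun),"peg",peg,"bar",bar0,"open",th-bar0)
ctrl.gripper_close()
ctrl.goto(bp(bar0,.015,.12),ori(bar0))
print(ctrl.read_t(),F())
ctrl.move_straight(bp(bar0,.015),speed=.1,threshold=8)
F0=F();print("base",F0,[r3(ctrl.read_ft_force()) for _ in range(3)],ctrl.read_eef_pos())
hit=ctrl.move_straight(bp(bar0,-.012),speed=.02,threshold=1.5)
print("hit",hit,ctrl.read_eef_pos(),bp(bar0,0),F()-F0,ctrl.read_t())
import cv2; cv2.imwrite("pics/w1.png",ctrl.snapshot("scene"))
E
```

```text
tray [ 0.60640511  0.06787938 -0.04288859] res [-0.0016 -0.0001  0.001   0.0005  0.0004  0.0004  0.0002 -0.0008] peg [0.64195133 0.19647357] bar -0.6539670208896655 open 0.6110784335481396
3.1583 [ 0.91603651 -0.01447168  0.07445984]
base [ 0.30091064 -0.33962465 -0.49830414] [array([ 0.3009, -0.3396, -0.4983]), array([ 0.3009, -0.3396, -0.4983]), array([ 0.3009, -0.3396, -0.4983])] [0.47129315 0.04433872 0.0217497 ]
hit True [0.48336465 0.03416279 0.02060795] [0.48245511 0.03523398 0.021     ] [-0.03134924  0.75667878  0.95463829] 5.15
```

```bash
python3 - <<'E'
from h import *
n=R(th)@[1,0]
for t in np.linspace(bar0,th-.06,8)[1:]:
    h=ctrl.move_straight(bp(t,0),ori(t),speed=.05,threshold=7)
    print(h,np.round(F(),2),np.round(ctrl.read_t(),2))
    if h: break
else:
    ctrl.wait(.2); b=F()
    h=ctrl.move_straight(bp(th,-.006),ori(th),speed=.012,threshold=4)
    p=ctrl.read_eef_pos()
    print("end",h,p,bp(th,0),"along",n@(p[:2]-bp(th,0)[:2]),F(),ctrl.read_t())
    ctrl.wait(.1); print(F())
import cv2; cv2.imwrite("pics/s2.png",cv2.resize(ctrl.snapshot("side"),(800,600)))
E
```

```text
False [0.72 0.5  1.22] 5.69
False [-0.07 -0.2   0.49] 6.2
False [-0.11  0.98 -0.36] 6.71
False [-0.78  0.33 -0.28] 7.22
False [-0.56 -0.2   0.83] 7.72
False [-0.65  0.93 -0.5 ] 8.23
False [-0.13 -0.23 -0.79] 8.74
end True [ 0.60390257 -0.02648441  0.02027932] [ 0.60383056 -0.02709758  0.021     ] along 4.564698474954627e-05 [ 0.13991048 -0.22463699 -0.16296057] 10.0667
[ 0.78994617 -0.54707515 -0.05546444]
```

View pics/s2.png

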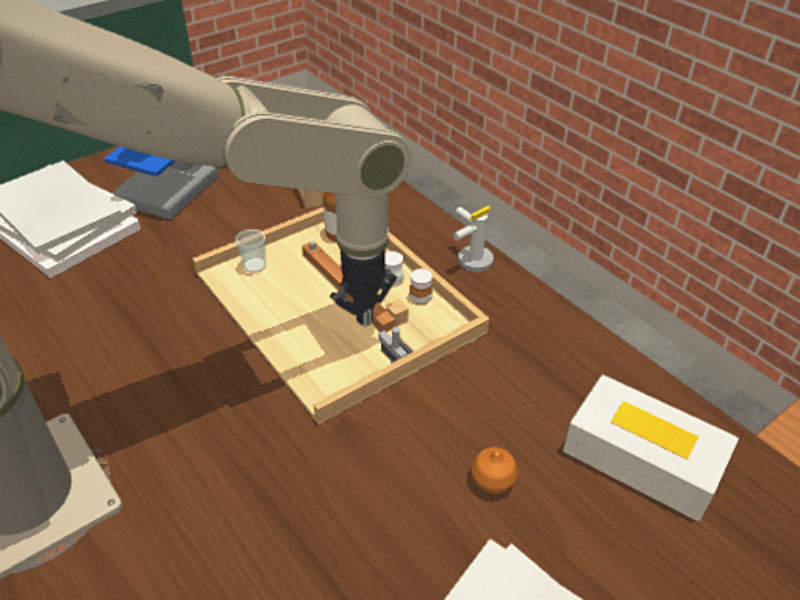

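The bar lies against the stop block at about (385,318). The contact force fell back after the move stopped, so I'll creep in to about 10 N and hold it.

```bash
cat >> h.py <<'E'
def press(n,target,step,maxn=30,cap=3):
    """creep along n (3d) until the reaction reaches target"""
    p=np.array(ctrl.read_eef_pos()); log=[]; k=0
    while k<maxn:
        k+=1
        ctrl.move_straight(p+n*step*k,speed=.006)
        ctrl.wait(.05)
        f=-F(1)@n; log.append(round(float(f),1))
        if f>target: break
    return p+n*step*k,log
E
python3 - <<'E'
from h import *
n=np.r_[R(th)@[1,0],0]
q,log=press(n,8.5,.0002)
print(log,ctrl.read_t(),ctrl.read_eef_pos())
h=[]
for i in range(26):
    ctrl.wait(.05); h.append(round(float(-F(1)@n),1))
print(h,ctrl.read_t())
E
```

```text
[0.4, 0.8, -0.0, 1.9, 1.9, 3.3, 5.2, 5.7, 6.1, 8.5] 13.2167 [ 0.60444952 -0.02645846  0.01960303]
[8.4, 8.3, 7.8, 8.1, 8.8, 8.1, 8.0, 8.0, 8.0, 7.5, 8.1, 8.9, 8.0, 8.2, 7.6, 8.8, 7.3, 8.3, 7.8, 8.9, 8.7, 8.4, 8.1, 7.6, 8.3, 8.4] 14.5167
```

Steady at 8.2 N. I'll raise that to about 10 N and hold, then back off.

```bash
python3 - <<'E'
from h import *
n=np.r_[R(th)@[1,0],0]
q,log=press(n,9.6,.0002)
h=[]
for i in range(28):
    ctrl.wait(.05); h.append(round(float(-F(1)@n),1))
    m=np.mean(h[-4:])
    if i in(3,) and m<9.5:
        q=q+n*.0002; ctrl.move_straight(q,speed=.006)
print(log,h,ctrl.read_t())
ctrl.move_straight(q-n*.03,speed=.06)
p=np.array(ctrl.read_eef_pos()); p[2]=.14
ctrl.move_straight(p,speed=.15)
k=np.r_[W((.007,-.185)),.14]
print("knob",k,ctrl.read_t())
# pushing face is the tool's x side, half ~11 mm; start 6 mm off the knob
st=np.r_[W((.007,-.185-.007-.011-.008)),.14]
ctrl.goto(st,ori(th))
import cv2
im=ctrl.snapshot("scene"); cv2.imwrite("pics/s3.png",cv2.resize(im[130:260,150:380],(800,452)))
for cam in("scene","side"):
    ctrl.snapshot(cam)
    for nm in("bolt_knob","bar_tip"):
        print(cam,nm,[(round(d["confidence"],2),np.round(d["at"],4)) for d in ctrl.landmark_of(cam,nm)[:1]])
print(W((.044,-.115)),ctrl.read_t())
E
```

```text
[5.1, 5.9, 8.1, 8.3, 8.8, 11.1] [10.6, 9.6, 11.3, 10.8, 10.5, 10.5, 9.6, 9.8, 10.7, 9.9, 9.6, 10.2, 10.8, 10.1, 10.0, 9.7, 10.2, 11.0, 11.4, 11.0, 10.9, 10.3, 10.6, 10.6, 10.0, 10.3, 9.7, 10.7] 17.7417
knob [ 0.60546672 -0.11725063  0.14      ] 19.3417
scene bolt_knob [(0.45, array([ 0.6068, -0.1161,  0.0552]))]
scene bar_tip [(0.62, array([ 0.6468, -0.0505,  0.0244]))]
side bolt_knob [(0.67, array([ 0.6066, -0.1136,  0.0534]))]
side bar_tip [(0.93, array([ 0.6421, -0.0496,  0.0269]))]
[ 0.64543397 -0.04890139] 20.25
```

View pics/s3.png

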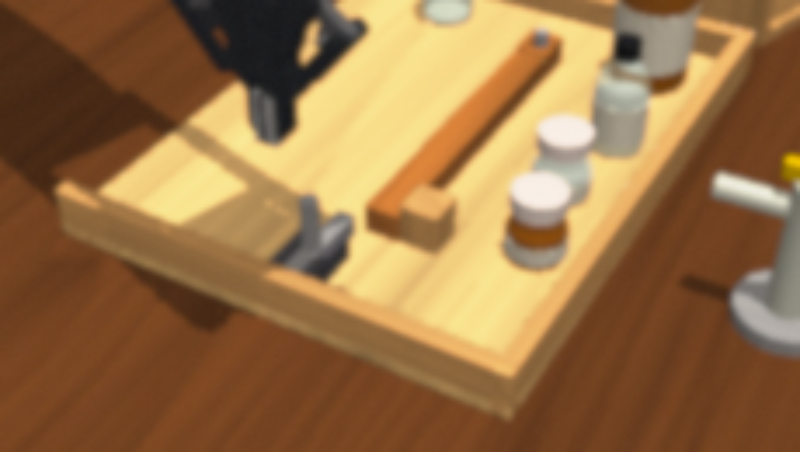

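The bar is flush with the stop at (400,215), still on its peg, and nothing else has been disturbed. The knob is free. Next is the bolt.

```bash
python3 - <<'E'
from h import *
P=lambda y,z:np.r_[W((.007,y)),z]
n=np.r_[R(th)@[0,1],0]
Y0=-.211
h=ctrl.move_straight(P(Y0,.048),speed=.1,threshold=6); print("down",h,ctrl.read_eef_pos())
h=ctrl.move_straight(P(-.172,.048),speed=.025,threshold=8)
loc=lambda:R(th).T@(np.array(ctrl.read_eef_pos())[:2]-c)
print("push",h,loc(),-F()@n,ctrl.read_t())
if not h:
    q,log=press(n,8,.0008,30); print(log,loc(),ctrl.read_t())
import cv2
im=ctrl.snapshot("scene"); cv2.imwrite("pics/s4.png",cv2.resize(im[130:260,150:380],(800,452)))
E
```

```text
down False [ 0.60508261 -0.14345919  0.04897342]
push False [ 0.00701399 -0.17196588] 1.4189153613568877 23.025
[1.8, 1.7, 2.2, 1.9, 2.0, 2.2, 2.2, 2.3, 2.6, 1.7, 2.6, 3.6, 6.7, 9.2] [ 0.0069762 -0.162284 ] 27.7
```

View pics/s4.png

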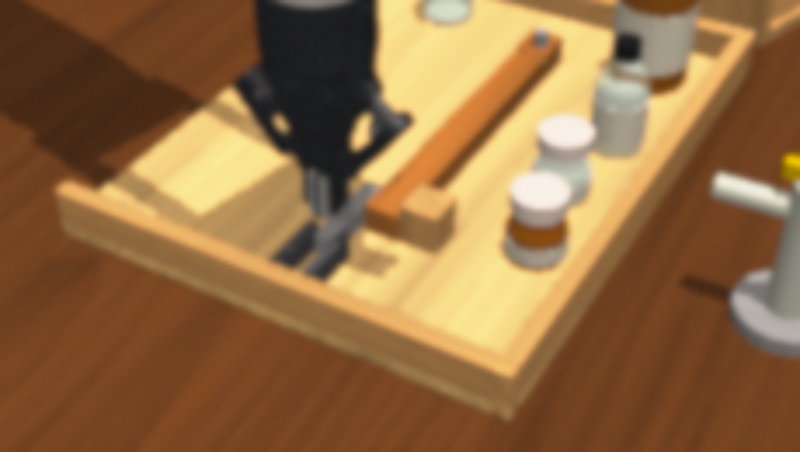

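The tongue lies across the bar's near face at (360,205). The push stopped within 1 mm of the predicted end stop with 9 N, so I'll let go and check.

```bash
python3 - <<'E'
from h import *
P=lambda y,z:np.r_[W((.007,y)),z]
ctrl.move_straight(P(-.19,.049),speed=.05)
ctrl.move_straight(P(-.19,.2),speed=.15)
ctrl.goto(P(-.30,.25),ori(th))
ctrl.wait(.3)
for cam in("scene","side"):
    ctrl.snapshot(cam)
    for nm in("bolt_knob","bar_tip"):
        print(cam,nm,[(round(d["confidence"],2),np.round(R(th).T@(d["at"][:2]-c),4)) for d in ctrl.landmark_of(cam,nm)[:1]])
import cv2
im=ctrl.snapshot("scene"); cv2.imwrite("pics/s5.png",cv2.resize(im[90:260,120:400],(800,486)))
print(ctrl.read_t(),F())
E
```

```text
scene bolt_knob [(0.53, array([ 0.0092, -0.1467]))]
scene bar_tip [(0.8, array([ 0.0431, -0.1168]))]
side bolt_knob [(0.63, array([ 0.0071, -0.1454]))]
side bar_tip [(0.81, array([ 0.0407, -0.1147]))]
30.8417 [0.50355853 0.37672394 0.11436899]
```

View pics/s5.png

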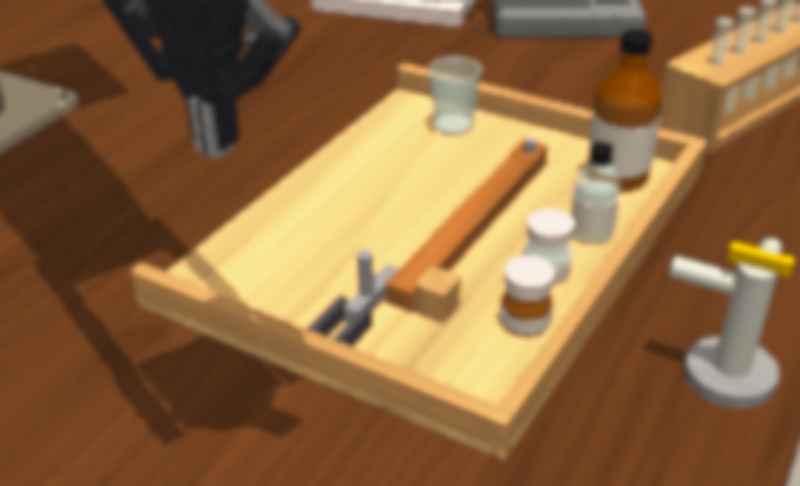

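The bolt knob, at (365,270), is at tray y of about -0.146, where -0.145 is expected for fully across. The bar is home against the stop at (425,290), everything else is standing, and the arm is clear.

```bash
python3 -c "
from rig import ctrl
print(ctrl.sign_off())"
```

```text
the job is handed in; nothing more can be done
None
```

The job is handed in at about 31 s on the robot's clock: the bar was pressed home at about 10 N for over a second and is still on its peg, the bolt is fully across with about 9 N of push, and in the last picture the bottles, jars and beaker stood undisturbed (the onion was out of frame, and the arm never went near it).

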